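# Clamp an amplifier module in the test jig

### The arm

A 7-joint arm with a two-finger parallel gripper is mounted at the origin on the work surface. World frame = base frame: x ahead of the robot, y to its left, z up, the work surface at z = 0. Lengths are in m, angles in rad, forces in N, time in s.
With the tool pointing down it reaches from about 0.425 to 0.875 m from the base axis. Payload 8.4 kg.
Tool frame: the origin (TCP) lies on the centre line of the jaws, within the pads' length; the fingertips stand robot.tip_extent ahead of it and the grasp point (between the pads) is the TCP (robot.tip_extent is the distance from the TCP to the fingertips, in m); y points along the fingers, x is the direction in which the jaws open and shut, and the axes are right-handed (so a half turn about y gives the same grasp; the last joint's range is limited). The gripper opens to 85 mm and grips with 20 to 120 N. Pads are 22 mm wide; open, the fingers measure 114 mm over their backs; the gripper's body (76 mm by 85 mm) begins 54 mm behind the grasp point. The pads swing forward as they close: fully open they stand 13 mm farther back than shut.
Start: joints at [-1.416, 0.333, 0.04, 1.465, -0.013, 1.343, -0.059], TCP at [0.163, 0.629, 0.25] pointing down, gripper open.
Joint ranges: [-2.58, 2.58], [-0.38, 2.09], [-1.3, 1.39], [0.25, 2.4], [-1.5, 4.64], [0.08, 2.09], [-2.65, 2.65]. Speed limits (rad/s): [2.22, 2.22, 2.79, 2.79, 3.14, 3.14, 3.14].

### API

Orientations are given as [roll, pitch, yaw] about the fixed x, y, z axes, in that order (R = Rz(yaw) Ry(pitch) Rx(roll)).
In Python, from cell import robot, optics gives the robot as it stands.
- The arm moves only by the tool step_arm, never from a script. Its argument "moves" is a list of rows, each a list of 7 numbers: the turn, a rotation vector about the tool's x, y, z in degrees, then the shift along the tool's x, y, z in cm, then the opening, from 0 (shut) to 1 (fully open). In form: [[ax, ay, az, dx, dy, dz, jaw], ...]. A call has 1 to 20 rows; each row is the pose to reach, as a shift and turn from the pose commanded when the call began, along the tool's axes at that moment; what a row does not reach only later rows make up. A row lasts 1/8 s, in which the tool goes at most 62.5 mm and 10.7 degrees, less where a joint would pass 70% of its speed; a pose out of reach is approached as far as the arm can. A call with a gripper value outside its range is refused whole. The fingers move at their own pace and stop on an object; "newtons" is the grip in N (left out, the last holds). Time passes only in rows, so rows that repeat a pose let the fingers close. It gives the time, the measured TCP pose, the force and the opening at its end, in the units of the state.
- robot.get_state(): the state, without advancing time (a new reading comes with each control period).
- optics.capture(name): name is "scene" or "top"; returns a dict with "color" (400x640x3 uint8, red, green, blue), "depth" (400x640 float32, m along the optical axis (not along the pixel's ray), 0 where there is no reading), "intrinsics" (3x3 intrinsics, pixels), "rvec" (rotation vector, rad) and "tvec" (3), from world to camera coordinates, as OpenCV has them. Camera axes: x right, y down, z forward; pixel columns grow to the right and rows downward; lengths in m; the calibration is good to about 2 mm. A picture is of the moment at which its call begins.
- robot.finish_job(): hands the job in, once; it reports no verdict.
Trained networks look in the newest picture that a camera, given by its name, has taken for a name from the list of things; names that differ only in an ending like _2 or _b are one class to them, and where a whole thing is asked for, a point or a joint stands for the part that bears it (a point fixed in the world has none). Each returns a list of dicts, best first, with "conf" (0 to 1); they miss things now and then, are a little off and sometimes report something else, mostly with a low value. They report only what shows in the picture. A call takes as long as a camera call. They do not tell look-alikes from the thing itself.
- optics.regions_of(thing, camera): "mask" (400x640 bool, what is visible of it) and "at" ([column, row] in pixels, amid what is visible of it).
The state is a dict: "t": time; "q": joint angles; "qvel": joint speeds; "effort": joint torques, N m; "position": TCP position; "orientation": TCP orientation; "ft_force": force on the tool from outside, world axes, zero at the start; "moment": the same for the moment, N m; "grip_width": finger opening in m.
Only numpy, scipy, OpenCV 4.12 (cv2) and the standard library are available. Lean on these libraries where they do the work, as an engineer would, in place of code of your own. Each camera call takes 0.05 s, during which the arm holds its last target.

### The job

Get the amplifier module ready for testing: with the fingertips, slide it sideways along the jig's bed until its long side is flush against the fence, in front of the clamp's plunger. Then push the clamp's T-handle over its dead point, away from its open position and down towards the module, until it snaps into lock and the plunger has the module pressed home against the end stop. Only push: do not lift or tip the module, and leave the meter, the capacitor and the loose knob where they are.

Things in the scene. Friction and masses are not known exactly. Their poses are not given: they have to be found in the camera images.
- jig: Test jig fixed to the bench. Origin: on the bench top, on the clamp's centre line. x runs from the clamp to the end stop, y from the open side to the fence, z up; yaw varies up to 0.3 rad. Aluminium bed 245 x 180 mm: x -120 to +125, y -135 to +45 mm, top 10 mm above the bench. The push-pull toggle clamp stands on its -x end.
- fence (a point): Middle of the top edge of the fence's face, jig frame (60, 30, 30) mm. Dark steel bar, 100 mm long along the jig's x, 20 mm high above the bed, its face looking to the jig's -y.
- end_stop (a point): Point on the top edge of the end stop's face, jig frame (110, 0, 32) mm. Dark steel bar across the whole bed along the jig's y, 22 mm high above the bed, its face looking to the jig's -x, towards the plunger.
- module_home (a point): Where the module's centre is when clamped: against fence and end stop, jig frame (70, 0, 26) mm. The plunger works along the line y = 0, z = 26 mm: a rod with a sprung rubber tip, 22 mm diameter, its end at x = +11 mm when the clamp is open; locking advances it by up to 30 mm and so pushes the module in +x against the end stop.
- module_center (a point): Centre of the amplifier module: closed aluminium box, black top, 80 (x) x 60 (y) x 32 mm high, 0.2 to 0.42 kg, loose on the bed (centre 26 mm above the bench). Starts on the open side, its centre 50 to 80 mm short of home in y, turned up to 0.1 rad, 6 to 12 mm short of home in x. At home its axes are parallel to the jig's. Slides with 1 to 5 N.
- lever_pivot (a point): Axis of the clamp lever, along the jig's y, at jig frame (-70, 0, 50) mm, between two steel cheeks 44 mm long and up to 64 mm above the bench.
- clamp_lever (a joint): Lever angle, rad. 0 = open (at the start): leaning 20 degrees from vertical to the jig's -x. Grows as the handle goes up, over to +x and down, to a hard stop at 1.66 (locked): 75 degrees from vertical, lying over the module. A spring drives it back below the dead point, about 1.13 to 1.2 (45 to 49 degrees past vertical), and snaps it shut beyond. Push: 7 to 10 N at first, then less.
- lever_grip (a point): Centre of the T-handle: black rubber cross bar, 18 mm diameter, 56 mm long along the jig's y, 105 mm from the lever's pivot, on a flat steel bar 12 x 8 mm. Jig frame: open about (-106, 0, 149) mm, locked about (+31, 0, 77) mm, there clear above the module, whose top is at 42 mm.
- meter: Bystander: grey hand-held meter lying on the bench beyond the fence, 150 x 78 x 48 mm; origin under its centre. Not to be moved.
- capacitor: Bystander: upright blue can capacitor, 34 mm diameter, 55 mm high, on the bench on the open (-y) side of the clamp; origin under its centre. Not to be moved.
- dial_knob: Bystander: loose black control knob with brass cap, 38 mm diameter, 26 mm high, on the bench beyond the end stop; origin under its centre. Not to be moved.
There are look-alikes about, which are no part of the job. Leave any red look-alike of the part that bears module_center alone.

How it is judged:
On the way, in this order (a step that is already met when the one before it is completed fails the run):
1. the module is flush against the fence, in front of the plunger, while the clamp is still open (y of module_center in the frame of jig above -0.004 m and angle between the x axis of module_center and the x axis of jig, either way round below 0.06 rad and x of module_center in the frame of jig above 0.045 m and z of module_center in the frame of jig below 0.03 m and value of joint clamp_lever below 0.3 rad), for 0.2 s.
2. the lever has snapped into lock with the module home against the end stop (value of joint clamp_lever above 1.58 rad and x of module_center in the frame of jig above 0.0665 m), for 0.2 s.
At the end, for the whole second after the job is handed in: The lever is locked (joint above 1.58 rad), the module lies flat on the bed, within 4 mm of the fence and 3.5 mm of the end stop, square to the jig within 0.06 rad, and stays so (all of step 2 and y of module_center in the frame of jig above -0.004 m and angle between the x axis of module_center and the x axis of jig, either way round below 0.06 rad and x of module_center in the frame of jig above 0.045 m and z of module_center in the frame of jig below 0.03 m and angle between module_center's own z axis and vertical below 0.05 rad); the robot touches nothing.
It fails at once if the module is lifted or tipped (z of module_center in the frame of jig above 0.036 m or angle between module_center's own z axis and vertical above 0.2 rad).
It fails at once if a bystander is disturbed (distance of any of meter, capacitor, dial_knob from where it was at the start of the episode above 0.02 m).
It also fails if it takes over 54 s, if anything falls off the work surface, if the arm or the gripper's body presses on something with over 40 N, if the wrist force passes 120 N, or if a joint passes its speed limit or range.

## Working session

There is one attempt and no reset: what is moved stays moved. The work goes in short steps, Python scripts to look and compute and a tool call to move; the robot and the scene stay as the last step left them, time stands still between calls to the robot, and variables do not carry over. Pictures are saved under pics/ and viewed, and the job is handed in when it is done.

Besides the shell and the picture viewer there is one more tool, called after "Request:" by a JSON object that holds its "op" and its "data". step_arm: Moves the arm, as the interface text tells. Its arguments: {"type":"object","properties":{"moves":{"type":"array"},"newtons":{"type":"number"}},"required":["moves"]}

```bash
ls -a; mkdir -p pics; python3 - <<'E'
from cell import robot, optics
import cv2, numpy as np
s=robot.get_state(); print({k:np.round(v,3).tolist() for k,v in s.items()})
print(robot.tip_extent)
for n in ("scene","top"):
    c=optics.capture(n); np.savez(f"{n}0.npz",**c)
    cv2.imwrite(f"pics/{n}0.png",c["color"][:,:,::-1])
    print(n,c["intrinsics"].tolist(),c["rvec"],c["tvec"])
    for t in ("jig","module_center","clamp_lever","meter","capacitor","dial_knob"):
        print(t,[(round(r["conf"],2),np.round(r["at"]).tolist(),int(r["mask"].sum())) for r in optics.regions_of(t,n)])
E
```

```text
.
..
pics
{'t': 0.0, 'q': [-1.416, 0.334, 0.04, 1.466, -0.013, 1.343, -0.059], 'qvel': [0.002, -0.001, -0.001, -0.001, 0.0, -0.002, 0.0], 'effort': [-0.0, -65.857, 1.365, -40.557, 0.017, 0.013, -0.0], 'position': [0.163, 0.629, 0.249], 'orientation': [-1.571, 0.002, 1.317], 'ft_force': [0.056, 0.219, 0.588], 'moment': [0.017, 0.007, 0.05], 'grip_width': 0.085}
0.019
scene [[518.3072639992718, 0.0, 310.67364079575367], [0.0, 518.3072639992718, 205.35101358985997], [0.0, 0.0, 1.0]] [ 2.21664269  0.57341208 -0.28987787] [-0.57147865 -0.0801506   1.33548794]
jig [(0.65, [264.0, 238.0], 6561)]
module_center [(0.87, [173.0, 332.0], 1791), (0.66, [384.0, 259.0], 1291), (0.61, [274.0, 256.0], 1280), (0.59, [244.0, 328.0], 1743)]
clamp_lever [(0.88, [253.0, 176.0], 497), (0.74, [266.0, 236.0], 6877)]
meter [(0.89, [342.0, 191.0], 1774)]
capacitor [(0.94, [175.0, 265.0], 484), (0.42, [321.0, 301.0], 380)]
dial_knob [(0.72, [263.0, 239.0], 6429)]
top [[460.0913875663799, 0.0, 315.43596621228755], [0.0, 460.0913875663799, 198.2544800287962], [0.0, 0.0, 1.0]] [ 2.14214511 -2.15342839  0.14074644] [0.04171453 0.62562512 1.11025305]
jig [(0.73, [393.0, 280.0], 162), (0.56, [328.0, 230.0], 5962)]
module_center [(0.95, [350.0, 208.0], 789), (0.89, [303.0, 138.0], 777), (0.79, [416.0, 190.0], 809), (0.76, [443.0, 237.0], 831)]
clamp_lever [(0.59, [304.0, 265.0], 303)]
meter [(0.59, [243.0, 211.0], 1953)]
capacitor [(0.58, [394.0, 279.0], 174)]
dial_knob [(0.59, [364.0, 160.0], 180)]
```

View pics/scene0.png

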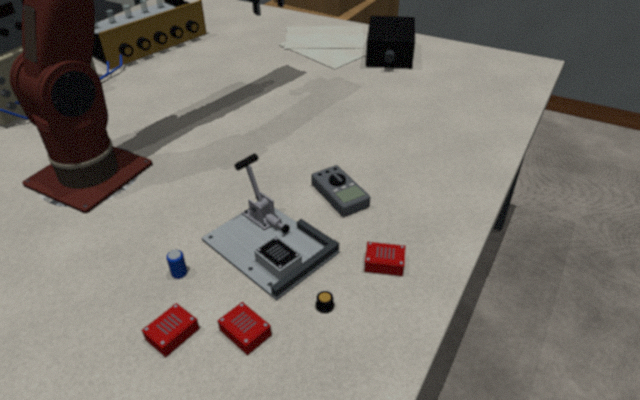

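View pics/top0.png

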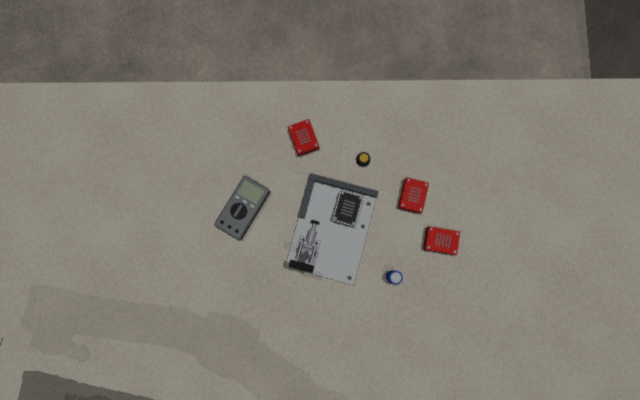

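Candidates for the module: red boxes at scene (173,332), (244,328) and (384,259), which are the look-alikes, and the black-topped box at scene (274,256) / top (350,208) on the bed. I choose the black one. Next I measure the jig.

```bash
cat > h.py <<'E'
import numpy as np, cv2
def pts(c):
    K=c["intrinsics"];d=c["depth"];v,u=np.mgrid[0:400,0:640]
    P=np.stack([(u-K[0,2])/K[0,0]*d,(v-K[1,2])/K[1,1]*d,d],-1)
    R=cv2.Rodrigues(c["rvec"])[0]
    W=(P-c["tvec"])@R
    W[d==0]=np.nan
    return W
def proj(c,X):
    return cv2.projectPoints(np.asarray(X,float).reshape(-1,3),c["rvec"],c["tvec"],c["intrinsics"],None)[0][:,0]
def jig2w(J,p):
    x,y,a=J;p=np.atleast_2d(p);c,s=np.cos(a),np.sin(a)
    return np.stack([x+c*p[:,0]-s*p[:,1],y+s*p[:,0]+c*p[:,1],p[:,2]],-1)
E
python3 - <<'E'
from h import *
c=dict(np.load("top0.npz"));W=pts(c)
print("bench z",np.nanmedian(W[300:330,420:520,2]))
def at(u,v): return np.nanmedian(W[v-1:v+2,u-1:u+2].reshape(-1,3),0).round(4)
for n,p in dict(module=(348,208),stop=(345,186),fence=(305,200),bed=(340,260),grip=(302,267),cap=(396,279),knob=(363,159),meter=(243,208)).items(): print(n,at(*p))
# bed mask by height & region
z=W[...,2]; m=(z>0.005)&(z<0.06)
m[:, :278]=0;m[:,385:]=0;m[:170]=0;m[290:]=0
n,l,st,ce=cv2.connectedComponentsWithStats(m.astype(np.uint8));k=1+np.argmax(st[1:,4]);m=l==k
print(st[k])
P=W[m];r=cv2.minAreaRect(P[:,:2].astype(np.float32));print("rect",r,cv2.boxPoints(r))
im=cv2.resize(c["color"][160:300,270:400,::-1],None,fx=4.5,fy=4,interpolation=cv2.INTER_CUBIC)
cv2.imwrite("pics/crop0.png",im)
mm=(z>0.036)&(z<0.048)&(c["color"].max(-1)<255); mm[:,:330]=0;mm[:,:][:,366:]=0;mm[:185]=0;mm[235:]=0
P=W[mm];r=cv2.minAreaRect(P[:,:2].astype(np.float32));print("module",r,np.nanmedian(P[:,2]),len(P))
E
```

```text
bench z 0.0006665274729162466
module [ 0.6007 -0.0429  0.0425]
stop [ 0.6583 -0.0368  0.0323]
fence [0.6231 0.0648 0.0317]
bed [ 0.4723 -0.0228  0.0103]
grip [0.4569 0.0682 0.1581]
cap [ 0.4259 -0.1554  0.056 ]
knob [ 0.729  -0.0844  0.0274]
meter [0.6017 0.2191 0.0473]
[ 285  173   94  113 6486]
rect ((0.5533835291862488, -0.0013805627822875977), (0.187775120139122, 0.25426194071769714), 74.35572814941406) [[ 0.40564412 -0.05750737]
 [ 0.65048677 -0.12607265]
 [ 0.70112294  0.05474624]
 [ 0.4562803   0.12331152]]
module ((0.6109917759895325, -0.04472814500331879), (0.06106299161911011, 0.10230514407157898), 72.30610656738281) 0.04336131550784397 750
```

View pics/crop0.png

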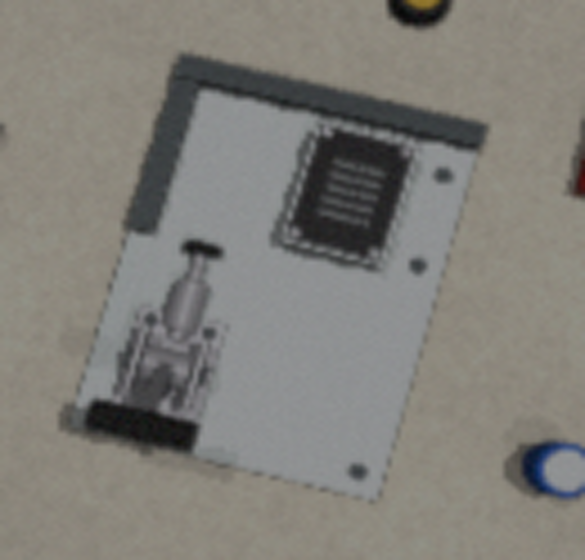

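```bash
cat > fit.py <<'E'
from h import *
from scipy.optimize import minimize
def model(q,J,M):
    c,s=np.cos(J[2]),np.sin(J[2]);d=q[:,:2]-J[:2]
    x=c*d[:,0]+s*d[:,1];y=-s*d[:,0]+c*d[:,1]
    soft=lambda t:1/(1+np.exp(-np.clip(t/0.0012,-40,40)))
    box=lambda x,y,a,b,e,f:soft(np.minimum(np.minimum(x-a,b-x),np.minimum(y-e,f-y)))
    h=0.010*box(x,y,-.120,.125,-.135,.045)
    h=np.maximum(h,.032*box(x,y,.110,.125,-.135,.045))
    h=np.maximum(h,.030*box(x,y,.010,.110,.030,.045))
    dx,dy=x-M[0],y-M[1];cm,sm=np.cos(M[2]),np.sin(M[2])
    u=cm*dx+sm*dy;v=-sm*dx+cm*dy
    h=np.maximum(h,.042*box(u,v,-.04,.04,-.03,.03))
    clamp=(x>-.13)&(x<.015)&(abs(y)<.032)
    return h,clamp
def fit(W,J0,M0,fixJ=False,lever_ex=False):
    P=W.reshape(-1,3);d=np.hypot(P[:,0]-J0[0],P[:,1]-J0[1])
    P=P[np.isfinite(P[:,2])&(d<.2)&(P[:,2]<.06)]
    def f(p):
        J=J0 if fixJ else p[:3];M=p if fixJ else p[3:]
        h,cl=model(P,J,M)
        e=np.minimum(abs(P[:,2]-h),.008); e[cl]=.004
        return e.mean()*1e3
    p0=np.array(M0 if fixJ else list(J0)+list(M0));best=None
    st=np.array([.006,.006,.03]*(1 if fixJ else 2))
    for k in range(6):
        S=np.vstack([p0]+[p0+np.eye(len(p0))[i]*st[i]*(1 if k%2 else -1) for i in range(len(p0))])
        r=minimize(f,p0,method="Nelder-Mead",options=dict(initial_simplex=S,maxiter=1500,xatol=1e-5,fatol=1e-5));p0=r.x
    return r.x,r.fun
def overlay(c,J,M,fn,crop,f):
    im=cv2.resize(c["color"][crop[1]:crop[3],crop[0]:crop[2],::-1],None,fx=f,fy=f,interpolation=cv2.INTER_CUBIC)
    def poly(p,col):
        q=(proj(c,jig2w(J,np.array(p)))-np.array(crop[:2])+.5)*f-.5
        cv2.polylines(im,[np.round(q).astype(int)],True,col,1)
    B=lambda a,b,e,g,z:[(a,e,z),(b,e,z),(b,g,z),(a,g,z)]
    poly(B(-.12,.125,-.135,.045,.01),(0,255,0));poly(B(.11,.125,-.135,.045,.032),(255,255,0));poly(B(.01,.11,.03,.045,.03),(0,255,255))
    cm,sm=np.cos(M[2]),np.sin(M[2])
    poly([(M[0]+cm*a-sm*b,M[1]+sm*a+cm*b,.042) for a,b in((-.04,-.03),(.04,-.03),(.04,.03),(-.04,.03))],(0,0,255))
    cv2.imwrite(fn,im)
E
python3 - <<'E'
from fit import *
J0=[.563,.0426,-.273];M0=[.062,-.065,0]
Js=[]
for n in("top","scene"):
    c=dict(np.load(n+"0.npz"));r,e=fit(pts(c),J0,M0);print(n,r.round(4),e);Js.append(r)
a=(Js[0]+Js[1])/2
overlay(dict(np.load("top0.npz")),Js[0][:3],Js[0][3:],"pics/ov_top0.png",(270,160,400,300),4)
overlay(dict(np.load("scene0.npz")),Js[0][:3],Js[0][3:],"pics/ov_scene0.png",(190,140,350,300),3.7)
E
```

```text
top [ 0.5607  0.0422 -0.2711  0.0621 -0.0707 -0.014 ] 2.6323491209617216
scene [ 0.5618  0.0428 -0.2758  0.0647 -0.0703 -0.0189] 2.6313725595281268
```

```bash
python3 -c "
import cv2,numpy as np
a=cv2.imread('pics/ov_top0.png');b=cv2.imread('pics/ov_scene0.png')
print(a.shape,b.shape)"
```

```text
(560, 520, 3) (592, 592, 3)
```

View pics/ov_top0.png

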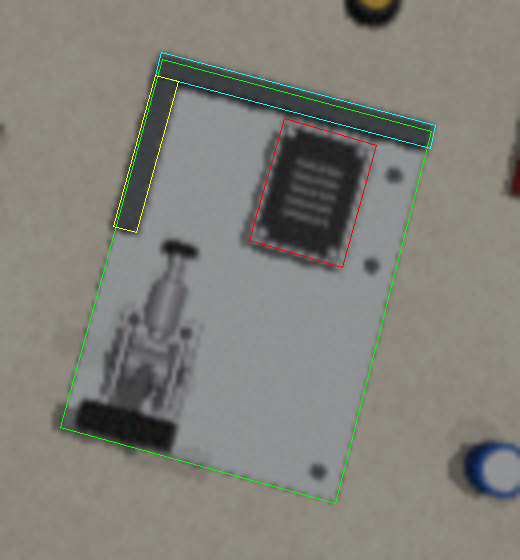

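View pics/ov_scene0.png

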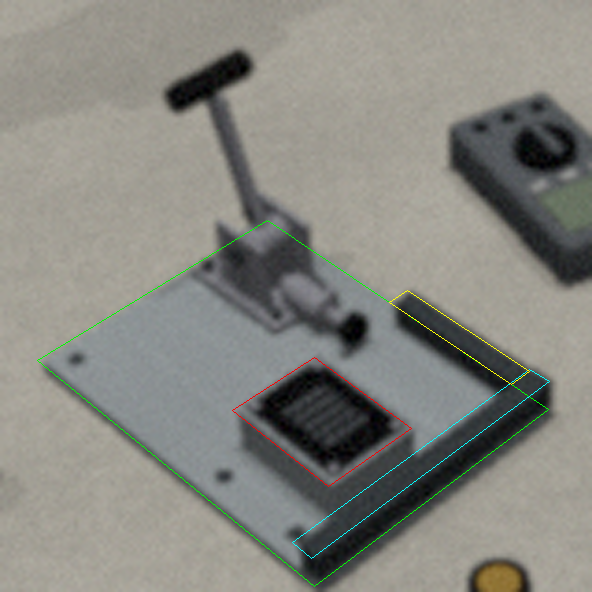

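The overlays fit: bed, fence, stop and black module line up within about 1–2 mm. The module is at jig (62, -70) mm, turned about -0.016 rad. I push with two part-open fingers, tool x along jig x, and compute the hover move first.

```bash
cat > rel.py <<'E'
from h import *
from scipy.spatial.transform import Rotation as Ro
J=np.array([.561,.0425,-.273])
def rel(s,pj,axis_deg):
    """shift cm in tool axes & rotvec deg to reach jig point pj with tool down, tool x at jig-angle axis_deg"""
    R0=Ro.from_euler("xyz",s["orientation"]);T=jig2w(J,pj)[0]
    R1=Ro.from_euler("xyz",[-np.pi/2,0,J[2]+np.radians(axis_deg)])
    return (R0.inv()*R1).as_rotvec(degrees=True).round(2),(R0.inv().apply(T-s["position"])*100).round(2)
def injig(p):
    c,s_=np.cos(J[2]),np.sin(J[2]);d=np.array(p[:2])-J[:2]
    return np.array([c*d[0]+s_*d[1],-s_*d[0]+c*d[1],p[2]]).round(4)
E
python3 - <<'E'
from rel import *; from cell import robot
s=robot.get_state(); print(rel(s,[.063,-.132,.25],0))
E
```

```text
(array([ 0. , 91.1,  0. ]), array([-6.011e+01,  4.000e-02, -5.928e+01]))
```

Request:
{"op": "step_arm", "data": {"moves": [[0,91.1,0,-60.1,0,-59.3,0.4],[0,91.1,0,-60.1,0,-59.3,0.4],[0,91.1,0,-60.1,0,-59.3,0.4],[0,91.1,0,-60.1,0,-59.3,0.4],[0,91.1,0,-60.1,0,-59.3,0.4],[0,91.1,0,-60.1,0,-59.3,0.4],[0,91.1,0,-60.1,0,-59.3,0.4],[0,91.1,0,-60.1,0,-59.3,0.4],[0,91.1,0,-60.1,0,-59.3,0.4],[0,91.1,0,-60.1,0,-59.3,0.4],[0,91.1,0,-60.1,0,-59.3,0.4],[0,91.1,0,-60.1,0,-59.3,0.4],[0,91.1,0,-60.1,0,-59.3,0.4],[0,91.1,0,-60.1,0,-59.3,0.4],[0,91.1,0,-60.1,0,-59.3,0.4],[0,91.1,0,-60.1,0,-59.3,0.4],[0,91.1,0,-60.1,0,-59.3,0.4],[0,91.1,0,-60.1,0,-59.3,0.4],[0,91.1,0,-60.1,0,-59.3,0.4],[0,91.1,0,-60.1,0,-59.3,0.4]]}}

```text
t: 3.2
position: [0.5862, -0.1013, 0.2504]
orientation: [-1.571, -0.0, -0.273]
ft_force: [-0.1, 0.3, 0.2]
grip_width: 0.034
```

Request:
{"op": "step_arm", "data": {"moves": [[0,0,0,0,6,0,0.4],[0,0,0,0,12,0,0.4],[0,0,0,0,14,0,0.4],[0,0,0,0,14,0,0.4]]}}

```text
t: 3.7
position: [0.5861, -0.1017, 0.1102]
orientation: [-1.572, 0.001, -0.273]
ft_force: [-0.0, -0.8, 0.8]
grip_width: 0.034
```

```bash
python3 - <<'E'
from rel import *; from cell import robot,optics
s=robot.get_state(); print(injig(s["position"]))
c=optics.capture("scene");np.savez("s1.npz",**c)
W=pts(c);d=np.hypot(W[...,0]-s["position"][0],W[...,1]-s["position"][1])
m=(d<.045)&(W[...,2]>.05);z=W[...,2][m];print(np.sort(z)[:40].round(3))
p=proj(c,[s["position"]-np.array([0,0,h]) for h in (0,.006,.019)]);print(p)
cv2.imwrite("pics/s1.png",cv2.resize(c["color"][150:350,120:390,::-1],None,fx=2.9,fy=2.9,interpolation=cv2.INTER_CUBIC))
E
```

```text
[ 0.063  -0.1321  0.1102]
[0.092 0.092 0.093 0.093 0.093 0.094 0.094 0.094 0.095 0.095 0.095 0.095
 0.096 0.096 0.096 0.096 0.096 0.097 0.097 0.097 0.097 0.097 0.098 0.098
 0.098 0.098 0.098 0.098 0.098 0.098 0.099 0.099 0.099 0.1   0.1   0.1
 0.1   0.1   0.1   0.1  ]
[[250.19490321 244.25007999]
 [250.49182833 246.52986156]
 [251.12714076 251.40776998]]
```

View pics/s1.png

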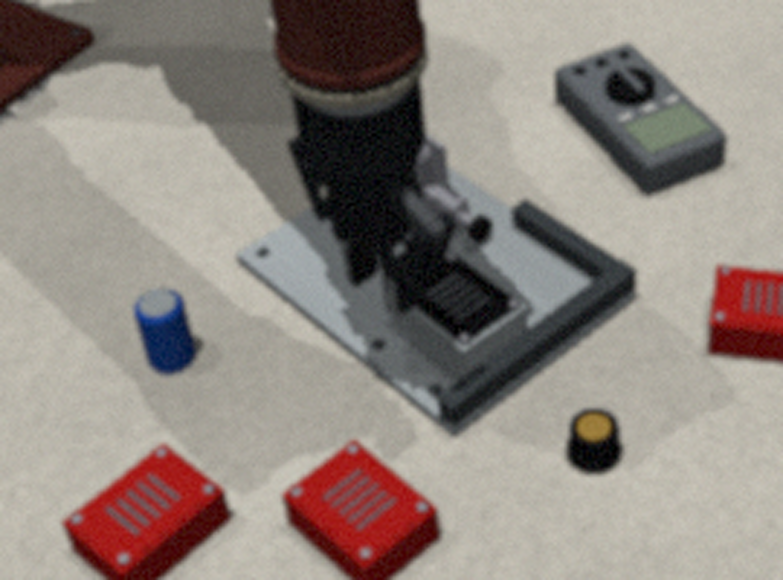

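The pictured fingertips, at crop (365,270) and (410,300), hang in front of the module's open side with tip height about 0.092, so the extent is about 18 mm. Descending and starting the push.

Request:
{"op": "step_arm", "data": {"moves": [[0,0,0,0,4,0,0.4],[0,0,0,0,6.8,0,0.4],[0,0,0,0,6.8,0,0.4],[0,0,0,0,6.8,1,0.4],[0,0,0,0,6.8,2,0.4],[0,0,0,0,6.8,2.6,0.4],[0,0,0,0,6.8,3.2,0.4],[0,0,0,0,6.8,3.8,0.4],[0,0,0,0,6.8,4.4,0.4],[0,0,0,0,6.8,5,0.4],[0,0,0,0,6.8,5,0.4]]}}

```text
t: 5.12
position: [0.5999, -0.0523, 0.0422]
orientation: [-1.57, 0.0, -0.272]
ft_force: [-0.5, 0.0, 0.0]
grip_width: 0.0338
```

```bash
python3 - <<'E'
from rel import *; from cell import robot,optics; from fit import *
s=robot.get_state(); print(injig(s["position"]),s["ft_force"])
c=optics.capture("top");np.savez("t2.npz",**c)
cv2.imwrite("pics/t2.png",cv2.resize(c["color"][150:300,260:410,::-1],None,fx=4,fy=4,interpolation=cv2.INTER_CUBIC))
c=optics.capture("scene");np.savez("s2.npz",**c)
cv2.imwrite("pics/s2.png",cv2.resize(c["color"][150:320,180:380,::-1],None,fx=3.5,fy=3.5,interpolation=cv2.INTER_CUBIC))
E
```

```text
[ 0.063  -0.0808  0.0422] [-0.45838292  0.04329989  0.00228448]
```

View pics/t2.png

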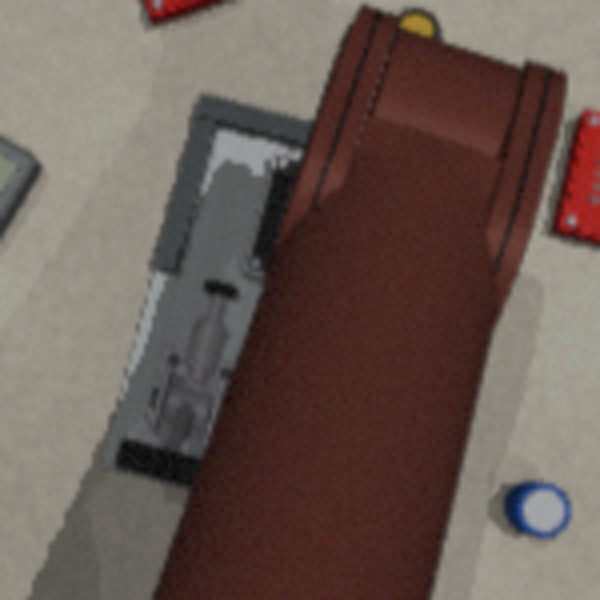

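View pics/s2.png

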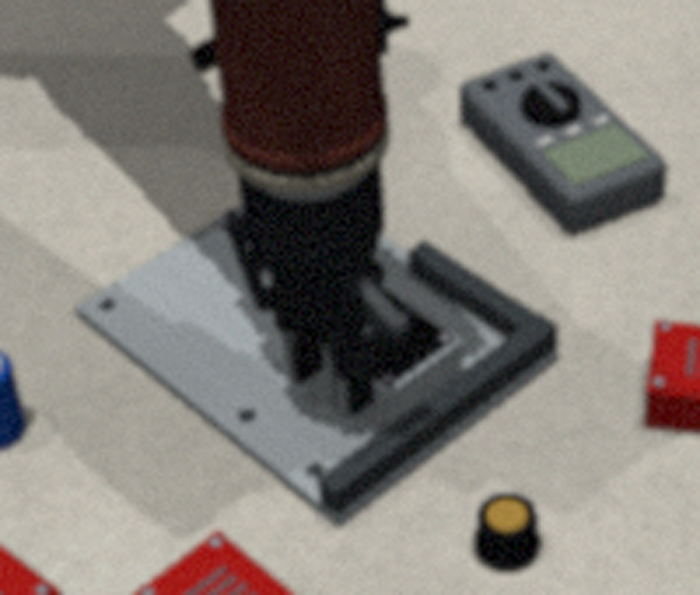

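The scene crop shows both fingertips at (305,370) and (355,405) against the module's side, with the module moved towards the fence. Before continuing I check the arm's clearance over the lever handle (top z 0.158).

```bash
python3 - <<'E'
from rel import *
for n in("s2","t2"):
    W=pts(dict(np.load(n+".npz")))
    c,s=np.cos(J[2]),np.sin(J[2]);d=W[...,:2]-J[:2]
    x=c*d[...,0]+s*d[...,1];y=-s*d[...,0]+c*d[...,1];z=W[...,2]
    for a in np.arange(-.2,.16,.03):
        m=(x>a)&(x<a+.03)&(y<-.03)&(y>-.16)&(z>.06)
        if m.sum()>3: print(n,round(a,2),m.sum(),np.percentile(z[m],[0,5,95]).round(3))
E
```

```text
s2 -0.14 53 [0.484 0.49  0.515]
s2 -0.11 251 [0.46  0.479 0.519]
s2 -0.08 601 [0.446 0.465 0.522]
s2 -0.05 1239 [0.416 0.452 0.518]
s2 -0.02 1564 [0.096 0.385 0.499]
s2 0.01 1607 [0.064 0.098 0.478]
s2 0.04 2554 [0.06  0.108 0.456]
s2 0.07 4401 [0.06  0.117 0.433]
s2 0.1 3642 [0.07  0.122 0.414]
s2 0.13 18 [0.12  0.12  0.124]
t2 -0.2 1851 [0.565 0.592 0.631]
t2 -0.17 1649 [0.546 0.57  0.607]
t2 -0.14 1486 [0.524 0.548 0.585]
t2 -0.11 1343 [0.504 0.526 0.564]
t2 -0.08 1223 [0.48  0.503 0.542]
t2 -0.05 1109 [0.458 0.48  0.521]
t2 -0.02 1051 [0.445 0.455 0.499]
t2 0.01 1037 [0.399 0.455 0.477]
t2 0.04 933 [0.413 0.43  0.457]
t2 0.07 871 [0.373 0.416 0.438]
t2 0.1 136 [0.368 0.402 0.42 ]
```

Request:
{"op": "step_arm", "data": {"moves": [[0,0,0,0,0,0.6,0.4],[0,0,0,0,0,1.2,0.4],[0,0,0,0,0,1.8,0.4],[0,0,0,0,0,2.4,0.4],[0,0,0,0,0,2.9,0.4],[0,0,0,0,0,3.2,0.4],[0,0,0,0,0,3.4,0.4],[0,0,0,0,0,3.5,0.4],[0,0,0,0,0,3.6,0.4]]}}

```text
t: 6.35
position: [0.6095, -0.0188, 0.0423]
orientation: [-1.571, -0.0, -0.273]
ft_force: [-0.4, -0.9, -1.0]
grip_width: 0.0341
```

```bash
python3 - <<'E'
from rel import *; from cell import robot,optics; from fit import *
s=robot.get_state(); print(injig(s["position"]),s["ft_force"])
c=optics.capture("scene");np.savez("s3.npz",**c)
cv2.imwrite("pics/s3.png",cv2.resize(c["color"][150:320,180:380,::-1],None,fx=3.5,fy=3.5,interpolation=cv2.INTER_CUBIC))
E
```

```text
[ 0.0632 -0.046   0.0423] [-0.41251097 -0.85398256 -1.01501436]
```

View pics/s3.png

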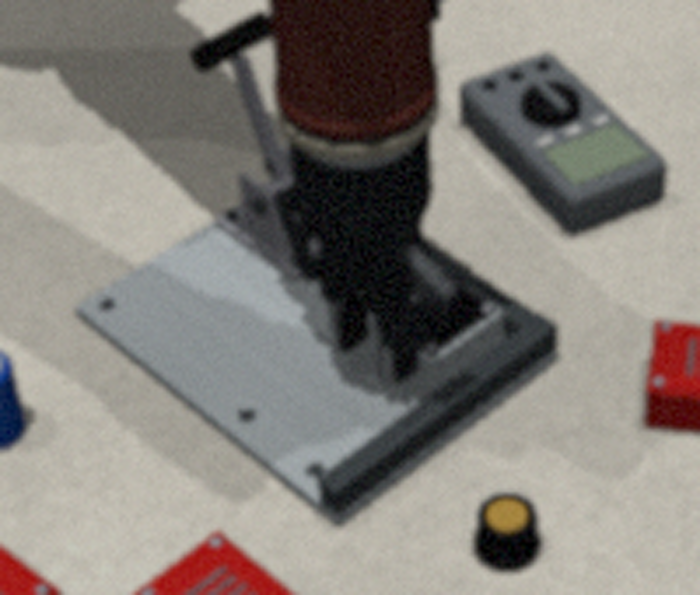

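Request:
{"op": "step_arm", "data": {"moves": [[0,0,0,0,0,0.15,0.4],[0,0,0,0,0,0.3,0.4],[0,0,0,0,0,0.4,0.4],[0,0,0,0,0,0.4,0.4]]}}

```text
t: 6.9
position: [0.6107, -0.0146, 0.0424]
orientation: [-1.571, -0.0, -0.273]
ft_force: [0.3, 0.2, -0.7]
grip_width: 0.034
```

Request:
{"op": "step_arm", "data": {"moves": [[0,0,0,0,0,0.1,0.4],[0,0,0,0,0,0.2,0.4],[0,0,0,0,0,0.2,0.4]]}}

```text
t: 7.28
position: [0.6111, -0.0133, 0.0424]
orientation: [-1.571, -0.0, -0.273]
ft_force: [-0.1, -2.3, -1.5]
grip_width: 0.0341
```

Request:
{"op": "step_arm", "data": {"moves": [[0,0,0,0,0,0.1,0.4],[0,0,0,0,0,0.2,0.4],[0,0,0,0,0,0.2,0.4]]}}

```text
t: 7.65
position: [0.6113, -0.0133, 0.0424]
orientation: [-1.573, -0.0, -0.275]
ft_force: [-1.9, -8.0, 0.7]
grip_width: 0.0346
```

```bash
python3 - <<'E'
from rel import *; from cell import robot,optics; from fit import *
s=robot.get_state(); print(injig(s["position"]),s["ft_force"])
E
```

```text
[ 0.0635 -0.0401  0.0424] [-1.85402257 -7.98856106  0.71165194]
```

Contact is confirmed: the motion stopped at 8 N, as expected for the module at the fence. Backing off, rising and looking.

Request:
{"op": "step_arm", "data": {"moves": [[0,0,0,0,0,-1,0.4],[0,0,0,0,0,-3,0.4],[0,0,0,0,-4,-4,0.4],[0,0,0,0,-10,-6,0.4],[0,0,0,0,-16,-12,0.4],[0,0,0,0,-21,-18,0.4],[0,0,0,0,-21,-22,0.4],[0,0,0,0,-21,-22,0.4]]}}

```text
t: 8.65
position: [0.5501, -0.229, 0.2546]
orientation: [-1.571, -0.003, -0.281]
ft_force: [0.9, -0.3, -0.7]
grip_width: 0.0342
```

```bash
python3 - <<'E'
from rel import *; from cell import robot,optics; from fit import *
s=robot.get_state(); print(injig(s["position"]),rel(s,[-.142,0,.25],90))
c=optics.capture("top");np.savez("t4.npz",**c)
r,e=fit(pts(c),J,[.062,0,0]);print(r.round(4),e)
overlay(c,r[:3],r[3:],"pics/t4.png",(270,160,400,300),4)
c=optics.capture("scene");np.savez("s4.npz",**c)
r2,e=fit(pts(c),J,[.062,0,0]);print(r2.round(4),e)
overlay(c,r2[:3],r2[3:],"pics/s4.png",(190,140,350,300),3.7)
E
```

```text
[ 0.0628 -0.2644  0.2546] (array([  0.17, -90.44,   0.14]), array([-20.68,   0.38,  26.28]))
[ 0.5606  0.0423 -0.2708  0.0608  0.0028  0.0083] 2.6048221760802432
[ 0.5615  0.043  -0.2678  0.0635 -0.0013 -0.0044] 2.536438058885229
```

View pics/t4.png

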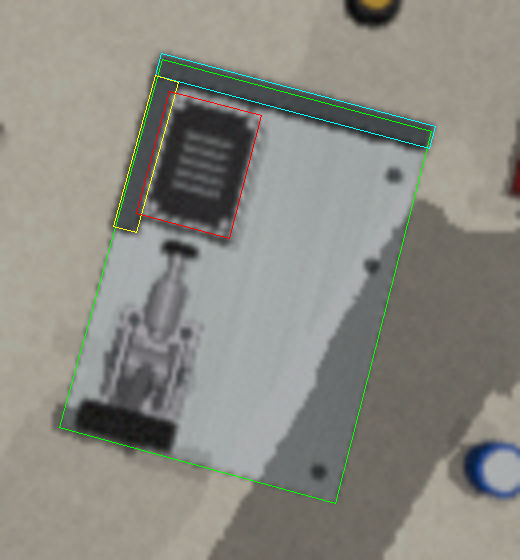

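View pics/s4.png

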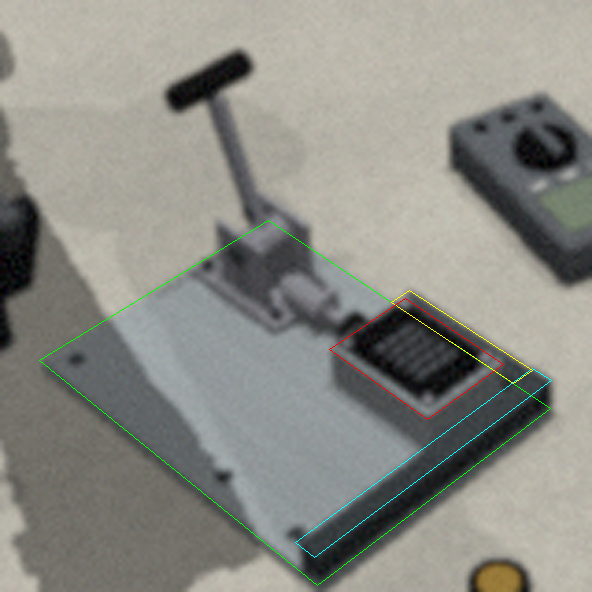

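The module (top crop centre (200,165), scene crop (415,350)) lies along the fence, square and in front of the plunger; the overlays agree (y 3 and -1 mm). Next is the lever: the fingers will straddle the steel bar and push the T-handle from behind.

Request:
{"op": "step_arm", "data": {"moves": [[0,-90.4,0,-20.7,0.4,26.2,0.24],[0,-90.4,0,-20.7,0.4,26.2,0.24],[0,-90.4,0,-20.7,0.4,26.2,0.24],[0,-90.4,0,-20.7,0.4,26.2,0.24],[0,-90.4,0,-20.7,0.4,26.2,0.24],[0,-90.4,0,-20.7,0.4,26.2,0.24],[0,-90.4,0,-20.7,0.4,26.2,0.24],[0,-90.4,0,-20.7,0.4,26.2,0.24],[0,-90.4,0,-20.7,0.4,26.2,0.24],[0,-90.4,0,-20.7,0.4,26.2,0.24],[0,-90.4,0,-20.7,0.4,26.2,0.24],[0,-90.4,0,-20.7,0.4,26.2,0.24],[0,-90.4,0,-20.7,0.4,26.2,0.24]]}}

```text
t: 10.38
position: [0.4236, 0.0853, 0.2483]
orientation: [-1.571, 0.0, 1.304]
ft_force: [-0.8, 0.1, -0.7]
grip_width: 0.0207
```

```bash
python3 - <<'E'
from rel import *; from cell import robot,optics; from fit import *
s=robot.get_state(); print(injig(s["position"]),rel(s,[-.142,0,.128],90),s["q"])
c=optics.capture("scene");np.savez("s5.npz",**c)
cv2.imwrite("pics/s5.png",cv2.resize(c["color"][100:320,150:370,::-1],None,fx=2.7,fy=2.7,interpolation=cv2.INTER_CUBIC))
E
```

```text
[-0.1439  0.0042  0.2483] (array([-0.01,  0.37, -0.01]), array([-0.41, 12.03, -0.19])) [-0.9542687  -0.17877685  0.58893296  1.98660539  0.10257851  1.30561759
  0.90449179]
```

View pics/s5.png

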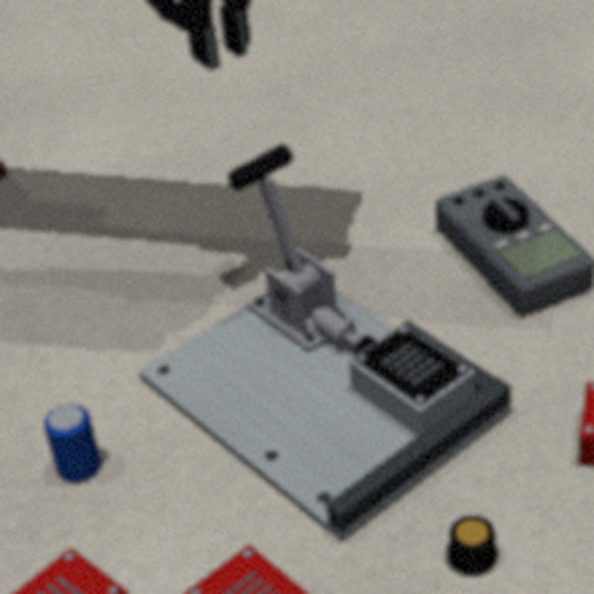

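The fingers are at crop (220,40), behind and above the handle at (260,165), which is still open. Descending behind it.

Request:
{"op": "step_arm", "data": {"moves": [[0,0,0,-0.4,3,-0.1,0.24],[0,0,0,-0.4,7,-0.1,0.24],[0,0,0,-0.4,11,-0.1,0.24],[0,0,0,-0.4,12,-0.1,0.24],[0,0,0,-0.4,12,-0.1,0.24],[0,0,0,-0.4,12,-0.1,0.24]]}}

```text
t: 11.18
position: [0.4245, 0.0815, 0.1297]
orientation: [-1.572, -0.001, 1.305]
ft_force: [0.2, -0.1, -0.2]
grip_width: 0.0202
```

```bash
python3 - <<'E'
from rel import *; from cell import robot,optics; from fit import *
s=robot.get_state(); print(injig(s["position"]),s["ft_force"],rel(s,[-.126,0,.128],90))
c=optics.capture("scene");np.savez("s6.npz",**c)
a=cv2.resize(c["color"][120:270,180:310,::-1],None,fx=3,fy=3,interpolation=cv2.INTER_CUBIC)
c=optics.capture("top");np.savez("t6.npz",**c)
b=cv2.resize(c["color"][180:330,250:380,::-1],None,fx=3,fy=3,interpolation=cv2.INTER_CUBIC)
cv2.imwrite("pics/s6.png",np.hstack([a,b]))
E
```

```text
[-0.1419  0.0008  0.1297] [ 0.22090849 -0.08905422 -0.2356624 ] (array([0.09, 0.4 , 0.08]), array([-0.09,  0.18, -1.59]))
```

View pics/s6.png

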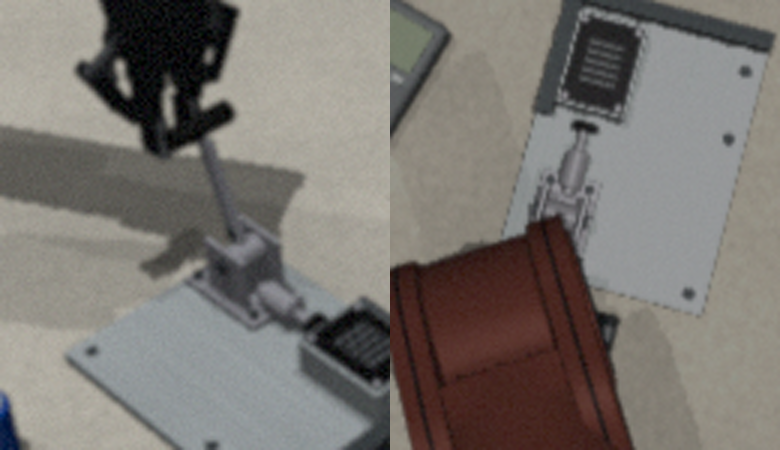

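Request:
{"op": "step_arm", "data": {"moves": [[0,0,0,-0.1,0.2,-0.8,0.24],[0,0,0,-0.1,0.3,-1.4,0.24],[0,0,0,-0.1,0.3,-1.8,0.24],[0,0,0,-0.1,0.3,-2.2,0.24],[0,0,0,-0.1,0.3,-2.6,0.24],[0,0,0,-0.1,0.3,-3.0,0.24]]}}

```text
t: 12.02
position: [0.4509, 0.0726, 0.1247]
orientation: [-1.567, 0.001, 1.305]
ft_force: [-7.0, 1.6, 2.3]
grip_width: 0.0203
```

About 7 N of push, as specified. Continuing.

Request:
{"op": "step_arm", "data": {"moves": [[0,0,0,0,0,-0.6,0.24],[0,0,0,0,0,-1.2,0.24],[0,0,0,0,0,-1.8,0.24],[0,0,0,0,0,-2.4,0.24],[0,0,0,0,0,-3.0,0.24],[0,0,0,0,0,-3.6,0.24],[0,0,0,0,0,-4.2,0.24],[0,0,0,0,0,-4.8,0.24],[0,0,0,0,0,-5.4,0.24],[0,0,0,0,0,-6.0,0.24]]}}

```text
t: 13.28
position: [0.5106, 0.0564, 0.1254]
orientation: [-1.571, 0.0, 1.305]
ft_force: [-3.9, 1.1, -0.6]
grip_width: 0.0205
```

```bash
python3 - <<'E'
from rel import *; from cell import robot,optics; from fit import *
s=robot.get_state(); print(injig(s["position"]),s["ft_force"])
c=optics.capture("scene");np.savez("s7.npz",**c)
a=cv2.resize(c["color"][120:270,180:310,::-1],None,fx=4,fy=4,interpolation=cv2.INTER_CUBIC)
cv2.imwrite("pics/s7.png",a)
E
```

```text
[-0.0523 -0.0002  0.1254] [-3.86980619  1.13979994 -0.58927528]
```

View pics/s7.png

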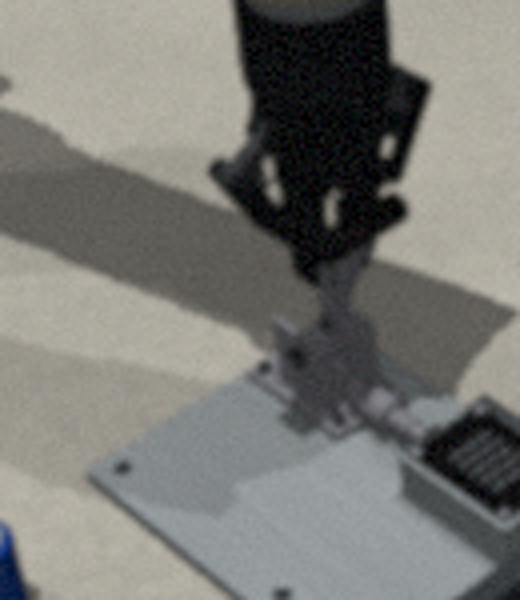

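The handle at crop (360,235) is past vertical, driven by the fingers with 4 N. Pushing on to the dead point.

Request:
{"op": "step_arm", "data": {"moves": [[0,0,0,0,0.1,-0.6,0.24],[0,0,0,0,0.2,-1.2,0.24],[0,0,0,0,0.3,-1.8,0.24],[0,0,0,0,0.4,-2.4,0.24],[0,0,0,0,0.5,-3.0,0.24],[0,0,0,0,0.6,-3.5,0.24],[0,0,0,0,0.7,-3.9,0.24],[0,0,0,0,0.8,-4.3,0.24],[0,0,0,0,0.8,-4.7,0.24],[0,0,0,0,0.8,-5.0,0.24]]}}

```text
t: 14.58
position: [0.5587, 0.0433, 0.1174]
orientation: [-1.571, 0.0, 1.305]
ft_force: [-0.0, 0.5, 0.1]
grip_width: 0.0207
```

```bash
python3 - <<'E'
from rel import *; from cell import robot,optics; from fit import *
s=robot.get_state(); print(injig(s["position"]),s["ft_force"])
c=optics.capture("scene");np.savez("s8.npz",**c)
a=cv2.resize(c["color"][120:270,200:330,::-1],None,fx=4,fy=4,interpolation=cv2.INTER_CUBIC)
cv2.imwrite("pics/s8.png",a)
E
```

```text
[-2.500e-03  1.000e-04  1.174e-01] [-0.00467401  0.51250601  0.10133038]
```

View pics/s8.png

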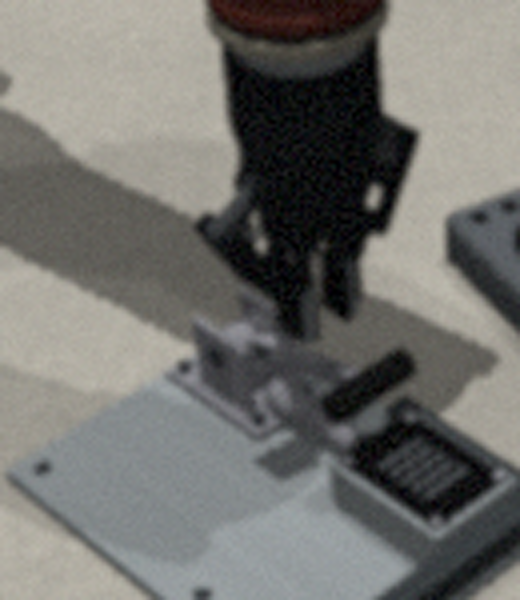

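It has snapped over: the handle lies at crop (370,385) above the module, and the force is zero. Retreating straight up and back, then checking.

Request:
{"op": "step_arm", "data": {"moves": [[0,0,0,0,-3,0,0.24],[0,0,0,0,-8,0,0.24],[0,0,0,0,-13,2,0.24],[0,0,0,12,-13,8,0.24],[0,0,0,18,-13,8,0.24],[0,0,0,24,-13,8,0.24],[0,0,0,28,-13,8,0.24],[0,0,0,28,-13,8,0.24]]}}

```text
t: 15.62
position: [0.5541, 0.3384, 0.2468]
orientation: [-1.57, -0.0, 1.308]
ft_force: [-0.5, -0.1, -0.1]
grip_width: 0.0209
```

```bash
python3 - <<'E'
from rel import *; from cell import robot,optics; from fit import *
s=robot.get_state(); print(injig(s["position"]),s["ft_force"],s["t"])
ims=[]
for n,crop in(("top",(270,160,400,300)),("scene",(190,140,350,300))):
    c=optics.capture(n);np.savez(n+"9.npz",**c);W=pts(c)
    r,e=fit(W,J,[.068,0,0]);print(n,r.round(4),e)
    overlay(c,r[:3],r[3:],f"pics/{n}9.png",crop,4 if n=="top" else 3.7)
    cc,ss=np.cos(J[2]),np.sin(J[2]);d=W[...,:2]-J[:2]
    x=cc*d[...,0]+ss*d[...,1];y=-ss*d[...,0]+cc*d[...,1];z=W[...,2]
    m=(x>-.02)&(x<.08)&(abs(y)<.035)&(z>.06)&(z<.12);print("T",m.sum(),[np.percentile(a[m],[5,50,95]).round(4).tolist() for a in(x,y,z)])
    for t in("meter","capacitor","dial_knob"):
        q=[W[r["mask"]] for r in optics.regions_of(t,n)]
        c0=dict(np.load(n+"0.npz"));print(t,[np.nanmedian(a,0).round(3).tolist() for a in q])
E
```

```text
[-0.0864  0.2831  0.2468] [-0.47691387 -0.08208469 -0.06539804] 15.625
top [ 0.5605  0.0422 -0.2679  0.0737  0.0025  0.0009] 2.581954418907058
T 226 [[-0.0117, 0.0274, 0.0381], [-0.0238, -0.0002, 0.0237], [0.0717, 0.0837, 0.0882]]
meter [[0.602, 0.222, 0.037]]
capacitor [[0.431, -0.15, 0.054]]
dial_knob [[0.729, -0.084, 0.026], [0.634, 0.022, 0.044]]
scene [ 0.5612  0.0435 -0.2616  0.0745 -0.0021 -0.0326] 2.55912694915201
T 302 [[-0.0107, 0.035, 0.0426], [-0.0265, -0.0029, 0.0225], [0.0677, 0.0814, 0.0871]]
meter [[0.621, 0.208, 0.036]]
capacitor [[0.442, -0.162, 0.04]]
dial_knob [[0.739, -0.093, 0.025]]
```

View pics/top9.png

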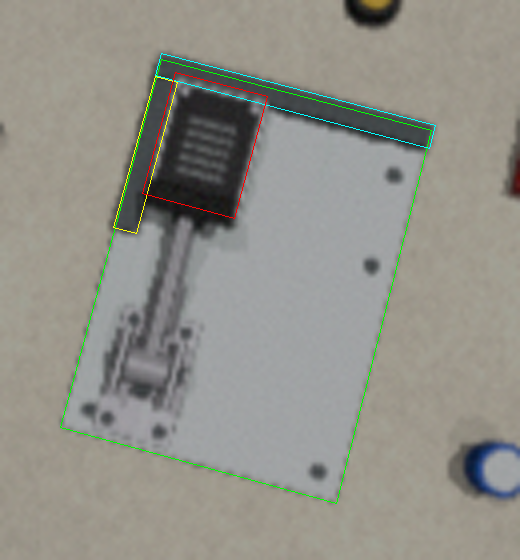

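View pics/scene9.png

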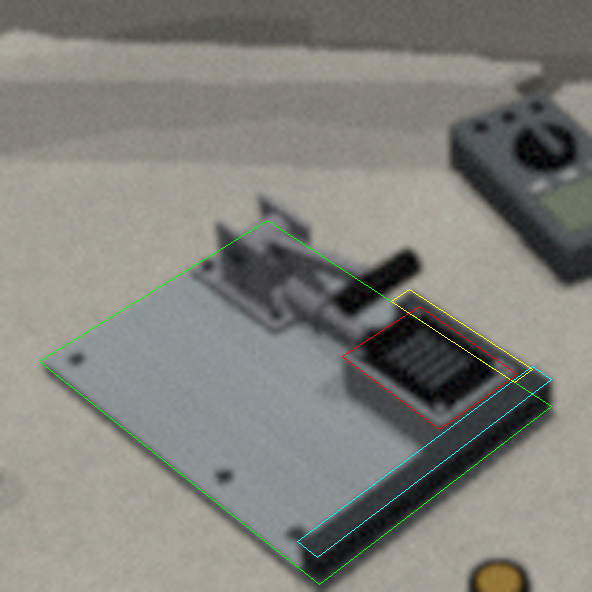

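```bash
python3 - <<'E'
from h import *
for n in("top","scene"):
    a=dict(np.load(n+"0.npz"))["color"].astype(int);b=dict(np.load(n+"9.npz"))["color"].astype(int)
    for nm,p in(dict(meter=(243,208),cap=(396,279),knob=(363,159)) if n=="top" else dict(cap=(175,265),knob=(325,301),meter=(342,191))).items():
        s=np.s_[p[1]-14:p[1]+14,p[0]-14:p[0]+14]
        print(n,nm,cv2.phaseCorrelate(a[s].mean(-1),b[s].mean(-1)))
from cell import robot
robot.finish_job()
E
```

```text
top meter ((0.0702731760447044, -0.10686234423815755), 1.0055439835786935)
top cap ((-0.04443281807874122, -0.03503518118164628), 0.9918185722890203)
top knob ((0.06578624854238235, -0.06951142147097933), 0.9574476550807319)
scene cap ((0.03516902516273035, 0.08758423453205744), 0.969601033563803)
scene knob ((-0.07752930135359826, -0.005969042636541744), 0.8930349566598609)
scene meter ((-0.03390434718568969, -0.04775877934793016), 1.027189149605301)
the job is handed in; nothing more can be done
```

The module is clamped against the fence and end stop, and I handed the job in at about 16 s. The hand-in reports no verdict, so what follows rests on my own checks.

**What I did:**
- I slid the black-topped module sideways with two part-open fingertips until it stopped against the fence at 8 N.
- I then pushed the T-handle from behind, with the fingers either side of its steel bar. The push took about 7 N at first, then 4 N, and dropped to zero when the lever snapped over.

**Last checks:**
- **Lever:** the handle's top is at about z = 86–88 mm and its centre near jig x = 30 mm. That matches the locked position.
- **Module:** it lies against the fence and end stop in both pictures. The fits put it at x = 74 mm, about 4 mm more than the 70 mm the stop allows, so they are biased there. They put y at +2.5 mm from the top camera and -2 mm from the scene camera.
- **Angle:** the two cameras disagree, at 0.001 rad (top) and -0.033 rad (scene, partly hidden by the lever). Both are inside the 0.06 rad limit.
- **Bystanders:** the meter, capacitor and knob shifted by about 0.1 pixel at most between the first and last pictures, so they were not moved. The arm was clear of everything.

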